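# Print the price label for the jar on the sweet-shop scale

## Task

The jar of sweets standing on the scale's pan needs its price label: with the fingertips, lightly press the product key of the same colour as that jar's sweets, let it spring back, then press the large dark print key and withdraw. Press no other key, and do not touch the pan or touch, move or lift the jars and the scoop.

Things in the scene. Friction and masses are not known exactly. Their poses are not given: they have to be found in the camera images.
- scale: label-printing counter scale, white and grey, 400 deep (x), 360 mm wide (y), fixed. Origin under its centre on the counter; x from keyboard (robot's side) to pan, y left, z up. Level keyboard deck 68 mm high from x = -200 to -88 mm, then a sloped display up to 98 mm. Product keys in 2 rows of 3, 48 mm pitch: x -172 or -124, y 74, 26 or -22 mm; colours swap places. Print key at x -148, y -123 mm.
- pan: stainless weighing pan of the scale, 250 (x) by 340 (y) by 12 mm; origin under its centre, 98 mm above the counter, top at 110 mm. One of the jars stands on it. Must not be touched while weighing.
- base_red: red product key, keycap 30 by 30 mm with a small picture of a wrapped sweet; origin at its centre on the deck surface (68 mm above the counter), axes as the scale's; at rest the top of the keycap is 8 mm above this origin.
- base_yellow: yellow product key, keycap 30 by 30 mm with a small picture of a wrapped sweet; origin at its centre on the deck surface (68 mm above the counter), axes as the scale's; at rest the top of the keycap is 8 mm above this origin.
- base_green: green product key, keycap 30 by 30 mm with a small picture of a wrapped sweet; origin at its centre on the deck surface (68 mm above the counter), axes as the scale's; at rest the top of the keycap is 8 mm above this origin.
- base_blue: blue product key, keycap 30 by 30 mm with a small picture of a wrapped sweet; origin at its centre on the deck surface (68 mm above the counter), axes as the scale's; at rest the top of the keycap is 8 mm above this origin.
- base_white: white product key, keycap 30 by 30 mm with a small picture of a wrapped sweet; origin at its centre on the deck surface (68 mm above the counter), axes as the scale's; at rest the top of the keycap is 8 mm above this origin.
- base_brown: brown product key, keycap 30 by 30 mm with a small picture of a wrapped sweet; origin at its centre on the deck surface (68 mm above the counter), axes as the scale's; at rest the top of the keycap is 8 mm above this origin.
- base_print: print key: large dark (near black) key 62 (x) by 42 (y) mm with a white picture of a label with bars, alone at the right end of the keyboard; origin at its centre on the deck surface; at rest its top is 8 mm above this origin.
- key_red (a joint): travel of the red key, m: 0 at rest, 0.005 fully down (3 mm above the deck). It moves straight down against a spring: 1.2 N to start, about 4.2 N at the bottom, and springs back up by itself; it counts as pressed from 0.003.
- key_yellow (a joint): travel of the yellow key, m: 0 at rest, 0.005 fully down (3 mm above the deck). It moves straight down against a spring: 1.2 N to start, about 4.2 N at the bottom, and springs back up by itself; it counts as pressed from 0.003.
- key_green (a joint): travel of the green key, m: 0 at rest, 0.005 fully down (3 mm above the deck). It moves straight down against a spring: 1.2 N to start, about 4.2 N at the bottom, and springs back up by itself; it counts as pressed from 0.003.
- key_blue (a joint): travel of the blue key, m: 0 at rest, 0.005 fully down (3 mm above the deck). It moves straight down against a spring: 1.2 N to start, about 4.2 N at the bottom, and springs back up by itself; it counts as pressed from 0.003.
- key_white (a joint): travel of the white key, m: 0 at rest, 0.005 fully down (3 mm above the deck). It moves straight down against a spring: 1.2 N to start, about 4.2 N at the bottom, and springs back up by itself; it counts as pressed from 0.003.
- key_brown (a joint): travel of the brown key, m: 0 at rest, 0.005 fully down (3 mm above the deck). It moves straight down against a spring: 1.2 N to start, about 4.2 N at the bottom, and springs back up by itself; it counts as pressed from 0.003.
- key_print (a joint): travel of the print key, m: 0 at rest, 0.005 fully down (3 mm above the deck). It moves straight down against a spring: 1.2 N to start, about 4.2 N at the bottom, and springs back up by itself; it counts as pressed from 0.003.
- jar_red: closed clear jar full of round red sweets, with a red lid; 68 mm diameter, 85 mm high, about 0.25 kg, loose; origin at the centre of its underside, 110 mm above the counter. It stands either on the scale's pan or on the display step.
- jar_yellow: closed clear jar full of round yellow sweets, with a yellow lid; 68 mm diameter, 85 mm high, about 0.25 kg, loose; origin at the centre of its underside, 110 mm above the counter. It stands either on the scale's pan or on the display step.
- jar_green: closed clear jar full of round green sweets, with a green lid; 68 mm diameter, 85 mm high, about 0.25 kg, loose; origin at the centre of its underside, 110 mm above the counter. It stands either on the scale's pan or on the display step.
- step: wooden display step with blue and white tiles, 300 by 120 mm and 110 mm high, left of the scale, fixed; origin under its centre. The jars that are not being weighed stand on it.
- scoop: loose aluminium sweet scoop lying on the counter right of the scale, 200 mm long, 60 mm wide, 36 mm high; origin on its underside where the handle meets the bowl, x towards the bowl's mouth (95 mm), handle to -x (103 mm).
Mind the look-alikes: they are no part of the job. There is more than one size of the jar_green; the job needs the largest.

How it is judged:
By the outcome, as a careful person would: the job done as asked, in the order asked, and still so for the second after the job is handed in, with the robot touching nothing.
It also fails if it takes over 32 s, if anything falls off the work surface, if the arm or the gripper's body presses on something with over 40 N, if the wrist force passes 120 N, or if a joint passes its speed limit or range.

## Robot

A 6-joint arm with a two-finger parallel gripper is mounted at the origin on the work surface. World frame = base frame: x ahead of the robot, y to its left, z up, the work surface at z = 0. Lengths are in m, angles in rad, forces in N, time in s.
With the tool pointing down it reaches from about 0.325 to 0.75 m from the base axis. Payload 7.6 kg.
Tool frame: the origin (TCP) lies at the very end of the fingers, on their centre line; the grasp point (between the pads) lies ctrl.hold_point_z behind it (ctrl.hold_point_z is the distance from the TCP to the grasp point, in m); z points along the fingers, y is the line along which they close (so a half turn about z gives the same grasp; the last joint's range is limited). The gripper opens to 85 mm and grips with 20 to 120 N. Pads are 22 mm wide; open, the fingers measure 114 mm over their backs; the gripper's body (76 mm by 85 mm) begins 54 mm behind the grasp point. The pads swing forward as they close: fully open they stand 13 mm farther back than shut.
Start: joints at [-1.403, 0.052, 1.401, -0, 1.689, -0.07], TCP at [0.124, -0.51, 0.231] pointing down, gripper open.
Joint ranges: [-2.9, 2.9], [-0.91, 2.17], [0.12, 2.37], [-1.06, 4.2], [0.26, 2.73], [-2.93, 2.93]. Speed limits (rad/s): [2.57, 2.57, 3.01, 3.14, 3.14, 3.14].

## Interface

Orientations are given as a 3x3 rotation matrix whose columns are the frame's x, y, z axes.
In Python, from station import ctrl gives the robot as it stands.
- The arm moves only by the tool carry_out, never from a script. Its argument "steps" is a list of rows, each an object of numbers: "dx", "dy", "dz": the shift along the tool's x, y, z in m; "wx", "wy", "wz": the turn, a rotation vector about the tool's x, y, z in degrees; "fingers": the gripper command: -1 is fully open, 1 is shut, values between are in proportion. A call has 1 to 8 rows; each row is the pose to reach, as a shift and turn from the pose commanded when the call began, along the tool's axes at that moment; what a row does not reach only later rows make up. A row lasts 1/10 s, in which the tool goes at most 50 mm and 8.59 degrees, less where a joint would pass 70% of its speed; a pose out of reach is approached as far as the arm can. A call with a gripper value outside its range is refused whole. The fingers move at their own pace and stop on an object; "grip_force" is the grip in N (left out, the last holds). Time passes only in rows, so rows that repeat a pose let the fingers close. It gives the time, the measured TCP pose, the force, the opening and the grip force at its end, in the units of the state.
- ctrl.observe(): the state, without advancing time (a new reading comes with each control period).
- ctrl.camera(name): name is "scene" or "top" or "wrist"; returns a dict with "image" (400x640x3 uint8, red, green, blue), "depth" (400x640 float32, m along the optical axis (not along the pixel's ray), 0 where there is no reading), "camera_matrix" (3x3 intrinsics, pixels), "T" (4x4, takes a point from camera to world coordinates); the wrist camera has in their place "hand_eye" (4x4, takes a point from camera to tool coordinates, whose origin is the TCP and whose axes are the flange's). Camera axes: x right, y down, z forward; pixel columns grow to the right and rows downward; lengths in m; the calibration is good to about 2 mm. A picture is of the moment at which its call begins: read the wrist's pose just before it.
- ctrl.sign_off(): hands the job in; it is judged then, once.
The state is a dict: "clock": time; "joints": joint angles; "dq": joint speeds; "joint_torque": joint torques, N m; "position": TCP position; "ee_rot": TCP orientation; "wrist_force": force on the tool from outside, world axes, zero at the start; "wrist_torque": the same for the moment, N m; "gripper_width": opening from 0.0 (shut) to 1.0 (fully open); "finger_force": force on a finger pad.
Only numpy, scipy, OpenCV 4.12 (cv2) and the standard library are available. Lean on these libraries where they do the work, as an engineer would, in place of code of your own. Each camera call takes 0.05 s, during which the arm holds its last target. There are 200 camera calls.

## Working session

There is one attempt and no reset: what is moved stays moved. The work goes in short steps, Python scripts to look and compute and a tool call to move; the robot and the scene stay as the last step left them, time stands still between calls to the robot, and variables do not carry over. Pictures are saved under pics/ and viewed, at most 10 in all, crops included, and the job is handed in when it is done.

Besides the shell and the picture viewer there is one more tool, called after "Emit:" as name(argument=value, ...) on one line, values as JSON. carry_out: Moves the arm, as the interface text tells. Its arguments: {"type":"object","properties":{"steps":{"type":"array","items":{"type":"object","properties":{"dx":{"type":"number"},"dy":{"type":"number"},"dz":{"type":"number"},"wx":{"type":"number"},"wy":{"type":"number"},"wz":{"type":"number"},"fingers":{"type":"number"}}}},"grip_force":{"type":"number"}},"required":["steps"]}

```bash
mkdir -p pics; python3 - <<'E'
from station import ctrl
import cv2,numpy as np,pickle
d={n:ctrl.camera(n) for n in("scene","top")}
pickle.dump(d,open('v.pkl','wb'))
for n in d: cv2.imwrite(f'pics/{n}.png',d[n]['image'][:,:,::-1]); print(n,d[n]['T'].round(3).tolist(),d[n]['camera_matrix'].round(1).tolist())
s=ctrl.observe();print(s['clock'],s['position'],s['ee_rot'],s['wrist_force'])
E
```

```text
scene [[0.684, 0.629, -0.371, 1.087], [0.73, -0.595, 0.337, -0.426], [-0.009, -0.501, -0.865, 1.189], [0.0, 0.0, 0.0, 1.0]] [[457.0, 0.0, 320.3], [0.0, 457.0, 200.7], [0.0, 0.0, 1.0]]
top [[-0.003, -0.997, 0.072, 0.541], [-1.0, 0.003, 0.0, -0.035], [-0.001, -0.072, -0.997, 0.986], [0.0, 0.0, 0.0, 1.0]] [[390.2, 0.0, 317.5], [0.0, 390.2, 197.1], [0.0, 0.0, 1.0]]
0.1 [ 0.12366104 -0.50995919  0.23054211] [[ 9.71855296e-01  2.35578531e-01 -1.96681386e-04]
 [ 2.35578575e-01 -9.71854324e-01  1.38138424e-03]
 [ 1.34278814e-04 -1.38883951e-03 -9.99999027e-01]] [ 0.14475108 -0.03077737 -0.19703624]
```

View pics/top.png

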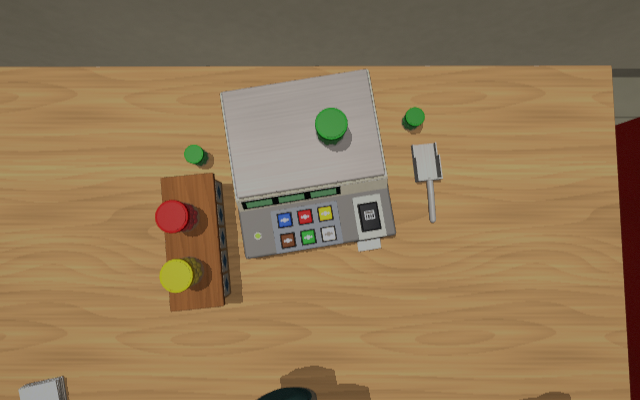

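View pics/scene.png

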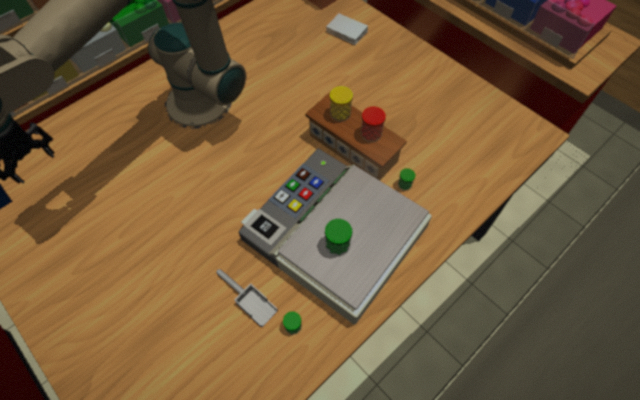

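The large green jar on the pan is at top (331,125). The small green look-alikes at (195,155) and (414,118) stand on the counter, so they're ruled out. The green key is at about (308,237) and the print key at about (370,216). I'll confirm this in a crop and measure.

```bash
cat > h.py <<'E'
import numpy as np,cv2
def ray(c,px,z,T=None):
    T=c['T'] if T is None else T
    d=T[:3,:3]@np.linalg.inv(c['camera_matrix'])@np.array([*px,1.])
    return T[:3,3]+d*(z-T[2,3])/d[2]
def blobs(img,lo,hi,amin,amax):
    m=cv2.inRange(cv2.cvtColor(img,cv2.COLOR_RGB2HSV),lo,hi)
    n,l,s,c=cv2.connectedComponentsWithStats(m)
    return [(c[i],s[i,4],cv2.minAreaRect(np.argwhere(l==i)[:,::-1].astype(np.float32))) for i in range(1,n) if amin<s[i,4]<amax]
E
python3 - <<'E'
import pickle,cv2,numpy as np
from h import *
d=pickle.load(open('v.pkl','rb'))
cr=d['top']['image'][60:270,180:440,::-1]
cv2.imwrite('pics/crop.png',cv2.resize(cr,None,fx=2.8,fy=2.8,interpolation=cv2.INTER_CUBIC))
R={'green':((45,120,40),(85,255,255)),'red':((0,170,90),(6,255,255)),'blue':((105,120,60),(130,255,255)),'yellow':((24,150,110),(34,255,255))}
for n in d:
  for k,(lo,hi) in R.items():
    for c,a,r in blobs(d[n]['image'],lo,hi,40,600): 
      p=ray(d[n],r[0],.076)
      if .38<p[0]<.75 and abs(p[1])<.25: print(n,k,np.round(r[0],1),a,p.round(4))
E
```

```text
scene green [406.7 178.6] 217 [0.7281 0.2387 0.076 ]
scene green [292.2 184.8] 74 [ 0.5163 -0.0156  0.076 ]
scene red [305.3 193.3] 62 [ 0.5632 -0.0074  0.076 ]
scene blue [315.5 182. ] 76 [0.5555 0.0395 0.076 ]
scene yellow [294.8 204.8] 68 [ 0.5708 -0.054   0.076 ]
top green [307.9 236.7] 138 [ 0.5145 -0.0116  0.076 ]
top red [304.6 216.3] 122 [ 0.5618 -0.0039  0.076 ]
top blue [284.2 219.8] 135 [0.5538 0.0435 0.076 ]
top yellow [324.8 213. ] 123 [ 0.5693 -0.0512  0.076 ]
```

View pics/crop.png

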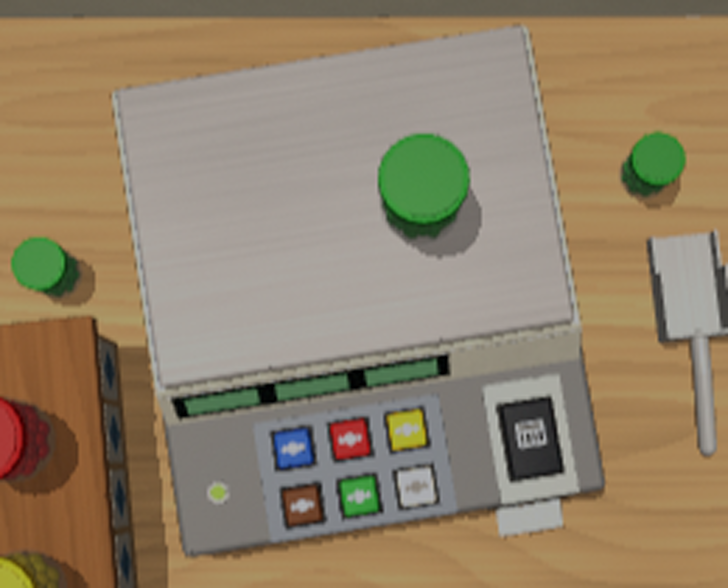

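The crop confirms it. The big green jar at crop (423,180) stands on the pan, both small green ones are off it, and the green key is front row middle at (359,497). The print key is at about (0.563,-0.157), with a scale yaw of about 9.3°.

Emit:
carry_out(steps=[{"dx":0.035,"dy":-0.028,"wz":4.3,"fingers":1},{"dx":0.07,"dy":-0.055,"wz":4.3,"fingers":1},{"dx":0.105,"dy":-0.083,"wz":4.3,"fingers":1},{"dx":0.14,"dy":-0.11,"wz":4.3,"fingers":1},{"dx":0.175,"dy":-0.138,"wz":4.3,"fingers":1},{"dx":0.21,"dy":-0.165,"wz":4.3,"fingers":1},{"dx":0.245,"dy":-0.193,"wz":4.3,"fingers":1},{"dx":0.245,"dy":-0.193,"wz":4.3,"fingers":1}])

```text
$.steps[0]: bad value
```

Emit:
carry_out(steps=[{"dx":0.035,"dy":-0.028,"dz":0.0,"wx":0.0,"wy":0.0,"wz":4.3,"fingers":1.0},{"dx":0.07,"dy":-0.055,"dz":0.0,"wx":0.0,"wy":0.0,"wz":4.3,"fingers":1.0},{"dx":0.105,"dy":-0.083,"dz":0.0,"wx":0.0,"wy":0.0,"wz":4.3,"fingers":1.0},{"dx":0.14,"dy":-0.11,"dz":0.0,"wx":0.0,"wy":0.0,"wz":4.3,"fingers":1.0},{"dx":0.175,"dy":-0.138,"dz":0.0,"wx":0.0,"wy":0.0,"wz":4.3,"fingers":1.0},{"dx":0.21,"dy":-0.165,"dz":0.0,"wx":0.0,"wy":0.0,"wz":4.3,"fingers":1.0},{"dx":0.245,"dy":-0.193,"dz":0.0,"wx":0.0,"wy":0.0,"wz":4.3,"fingers":1.0},{"dx":0.245,"dy":-0.193,"dz":0.0,"wx":0.0,"wy":0.0,"wz":4.3,"fingers":1.0}])

```text
clock: 0.9
position: [0.3186, -0.2614, 0.2312]
ee_rot: [[0.986, 0.168, 0.001], [0.168, -0.986, 0.001], [0.001, -0.001, -1.0]]
wrist_force: [-0.3, -0.3, -0.0]
gripper_width: 0.003
finger_force: 0.0
```

Emit:
carry_out(steps=[{"dx":0.035,"dy":-0.031,"dz":0.0,"wx":0.0,"wy":0.0,"wz":0.0,"fingers":1.0},{"dx":0.07,"dy":-0.062,"dz":0.0,"wx":0.0,"wy":0.0,"wz":0.0,"fingers":1.0},{"dx":0.105,"dy":-0.094,"dz":0.0,"wx":0.0,"wy":0.0,"wz":0.0,"fingers":1.0},{"dx":0.14,"dy":-0.126,"dz":0.0,"wx":0.0,"wy":0.0,"wz":0.0,"fingers":1.0},{"dx":0.175,"dy":-0.157,"dz":0.01,"wx":0.0,"wy":0.0,"wz":0.0,"fingers":1.0},{"dx":0.21,"dy":-0.188,"dz":0.03,"wx":0.0,"wy":0.0,"wz":0.0,"fingers":1.0},{"dx":0.235,"dy":-0.211,"dz":0.06,"wx":0.0,"wy":0.0,"wz":0.0,"fingers":1.0},{"dx":0.235,"dy":-0.211,"dz":0.06,"wx":0.0,"wy":0.0,"wz":0.0,"fingers":1.0}])

```text
clock: 1.7
position: [0.5132, -0.016, 0.1656]
ee_rot: [[0.986, 0.166, -0.009], [0.166, -0.986, 0.002], [-0.009, -0.003, -1.0]]
wrist_force: [-0.7, -0.9, -0.7]
gripper_width: -0.001
finger_force: 0.0
```

```bash
python3 - <<'E'
from station import ctrl
from h import *
s=ctrl.observe();c=ctrl.camera('wrist');t=ctrl.camera('top')
M=np.eye(4);M[:3,:3]=s['ee_rot'];M[:3,3]=s['position'];T=M@c['hand_eye']
print(s['position'].round(4),s['ee_rot'].round(3).tolist(),s['wrist_force'].round(2))
print(c['hand_eye'].round(3).tolist())
cv2.imwrite('pics/w1.png',c['image'][:,:,::-1])
R={'green':((45,120,40),(85,255,255)),'red':((0,150,80),(6,255,255)),'blue':((105,120,60),(130,255,255)),'yellow':((22,130,100),(34,255,255)),'dark':((0,0,0),(180,90,50))}
for k,(lo,hi) in R.items():
  for cc,a,r in blobs(c['image'],lo,hi,400,30000): print(k,np.round(r[0],0),np.round(r[1]),a,ray(c,r[0],.076,T).round(4),(M[:3,:3].T@(ray(c,r[0],.076,T)-M[:3,3])).round(4))
E
```

```text
[ 0.5132 -0.016   0.1656] [[0.986, 0.166, -0.009], [0.166, -0.986, 0.002], [-0.009, -0.003, -1.0]] [-0.68 -0.88 -0.67]
[[0.002, -0.959, -0.284, 0.071], [1.0, 0.001, 0.001, -0.0], [-0.001, -0.284, 0.959, -0.143], [0.0, 0.0, 0.0, 1.0]]
green [313. 198.] [42. 39.] 1310 [ 0.514  -0.0129  0.076 ] [ 0.0021 -0.0026  0.0896]
red [313. 132.] [43. 42.] 1179 [ 0.5607 -0.0052  0.076 ] [ 0.0494 -0.0025  0.0892]
blue [244. 132.] [45. 43.] 1559 [0.5527 0.0419 0.076 ] [ 0.0493 -0.0502  0.0894]
yellow [382. 134.] [43. 44.] 1454 [ 0.568  -0.0526  0.076 ] [0.0488 0.0455 0.0891]
dark [518. 165.] [64. 97.] 3579 [ 0.5625 -0.1532  0.076 ] [0.0266 0.1438 0.089 ]
dark [314. 320.] [157. 569.] 23555 [ 0.4084 -0.0309  0.076 ] [-0.1051 -0.0024  0.0906]
```

View pics/w1.png

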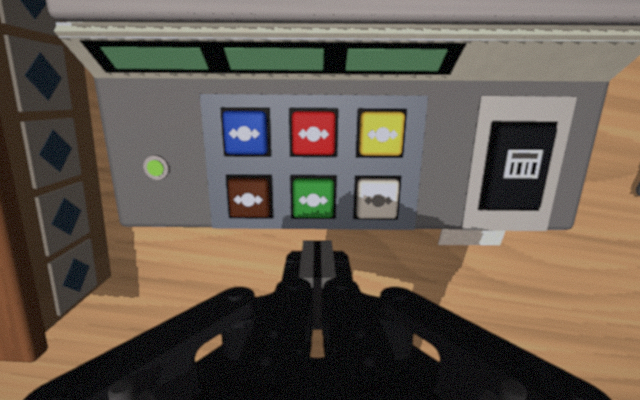

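The wrist view shows the green key at (313,198), directly ahead and within 3 mm of the tool axis. The print key is at (518,165), and the keys are aligned with the tool. I'll go down to just above the green key and settle.

Emit:
carry_out(steps=[{"dx":0.0,"dy":-0.001,"dz":0.025,"wx":0.0,"wy":0.0,"wz":0.0,"fingers":1.0},{"dx":0.0,"dy":-0.001,"dz":0.05,"wx":0.0,"wy":0.0,"wz":0.0,"fingers":1.0},{"dx":0.0,"dy":-0.001,"dz":0.07,"wx":0.0,"wy":0.0,"wz":0.0,"fingers":1.0},{"dx":0.0,"dy":-0.001,"dz":0.07,"wx":0.0,"wy":0.0,"wz":0.0,"fingers":1.0},{"dx":0.0,"dy":-0.001,"dz":0.07,"wx":0.0,"wy":0.0,"wz":0.0,"fingers":1.0},{"dx":0.0,"dy":-0.001,"dz":0.07,"wx":0.0,"wy":0.0,"wz":0.0,"fingers":1.0}])

```text
clock: 2.4
position: [0.5148, -0.0184, 0.1035]
ee_rot: [[0.987, 0.161, 0.004], [0.161, -0.987, -0.001], [0.003, 0.001, -1.0]]
wrist_force: [0.5, 0.9, -0.0]
gripper_width: 0.0
finger_force: 0.0
```

```bash
python3 - <<'E'
from station import ctrl
from h import *
s=ctrl.observe();print(s['position'].round(4),s['wrist_force'].round(2))
c=ctrl.camera('scene')
cv2.imwrite('pics/s2.png',cv2.resize(c['image'][120:250,230:410,::-1],None,fx=4,fy=4,interpolation=cv2.INTER_CUBIC))
E
```

```text
[ 0.5148 -0.0184  0.1035] [ 0.48  0.91 -0.04]
```

View pics/s2.png

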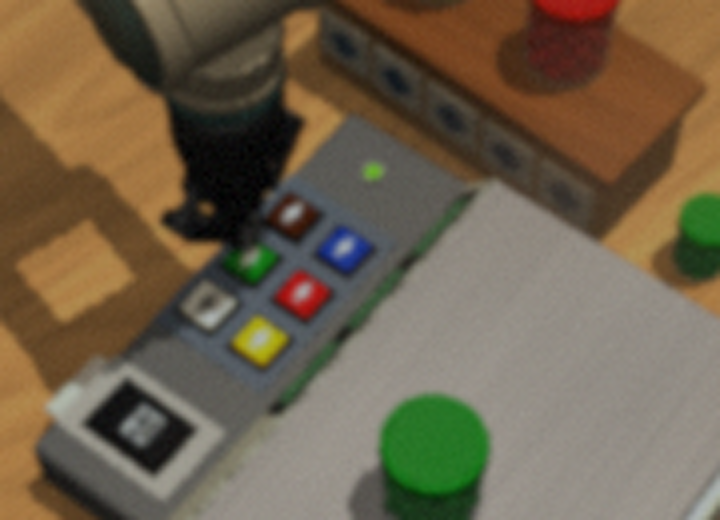

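```bash
cat > m.py <<'E'
from station import ctrl
from h import *
c=ctrl.camera('wrist');s=ctrl.observe()
M=np.eye(4);M[:3,:3]=s['ee_rot'];M[:3,3]=s['position'];T=M@c['hand_eye']
print(s['clock'],s['position'].round(4),s['joints'].round(4),s['dq'].round(3),s['wrist_force'].round(2))
R={'green':((45,120,40),(85,255,255)),'red':((0,150,80),(6,255,255)),'yellow':((22,130,100),(34,255,255)),'dark':((0,0,0),(180,90,50))}
for k,(lo,hi) in R.items():
  for cc,a,r in blobs(c['image'],lo,hi,400,30000):
    p=ray(c,r[0],.076,T); print(k,np.round(r[0],0),np.round(r[1]),a,p.round(4),(M[:3,:3].T@(p-M[:3,3])).round(4))
E
python3 m.py
```

```text
2.5 [ 0.5147 -0.018   0.103 ] [-1.0670e-01  1.0280e-01  1.6072e+00 -1.0000e-04  1.4287e+00  1.3017e+00] [ 0.006  0.004  0.01   0.    -0.003  0.001] [-0.19 -1.    0.14]
green [306. 232.] [50. 54.] 1629 [ 0.5143 -0.0122  0.076 ] [ 0.0005 -0.0058  0.027 ]
red [306. 148.] [58. 57.] 2156 [ 0.5607 -0.005   0.076 ] [ 0.0475 -0.0055  0.0272]
yellow [398. 148.] [59. 58.] 2554 [ 0.5682 -0.0519  0.076 ] [0.0473 0.0421 0.0272]
dark [359.  29.] [129.  15.] 456 [ 0.6197 -0.0212  0.076 ] [0.1031 0.0201 0.0273]
dark [190.  54.] [ 27. 117.] 436 [0.5959 0.0569 0.076 ] [ 0.0923 -0.0609  0.0272]
dark [216. 146.] [63. 67.] 449 [0.5536 0.0412 0.076 ] [ 0.0479 -0.0522  0.0271]
dark [306. 146.] [63. 64.] 491 [ 0.5612 -0.0049  0.076 ] [ 0.048  -0.0055  0.0272]
dark [396. 146.] [63. 67.] 423 [ 0.5688 -0.051   0.076 ] [0.0481 0.0413 0.0272]
dark [581. 188.] [ 98. 116.] 5997 [ 0.5632 -0.1539  0.076 ] [0.0258 0.1419 0.0272]
dark [317. 301.] [580. 196.] 25409 [ 0.4718 -0.0255  0.076 ] [-0.0436  0.0004  0.0269]
```

Emit:
carry_out(steps=[{"dx":0.0,"dy":-0.0055,"dz":0.0,"wx":0.0,"wy":0.0,"wz":0.0,"fingers":1.0},{"dx":0.0,"dy":-0.0055,"dz":0.01,"wx":0.0,"wy":0.0,"wz":0.0,"fingers":1.0},{"dx":0.0,"dy":-0.0055,"dz":0.018,"wx":0.0,"wy":0.0,"wz":0.0,"fingers":1.0},{"dx":0.0,"dy":-0.0055,"dz":0.018,"wx":0.0,"wy":0.0,"wz":0.0,"fingers":1.0},{"dx":0.0,"dy":-0.0055,"dz":0.018,"wx":0.0,"wy":0.0,"wz":0.0,"fingers":1.0}])

```text
clock: 3.0
position: [0.5127, -0.0122, 0.0827]
ee_rot: [[0.987, 0.162, -0.001], [0.162, -0.987, -0.0], [-0.001, -0.0, -1.0]]
wrist_force: [0.0, -0.4, 0.2]
gripper_width: 0.006
finger_force: 0.0
```

Emit:
carry_out(steps=[{"dx":0.001,"dy":0.0,"dz":0.004,"wx":0.0,"wy":0.0,"wz":0.0,"fingers":1.0},{"dx":0.001,"dy":0.0,"dz":0.007,"wx":0.0,"wy":0.0,"wz":0.0,"fingers":1.0},{"dx":0.001,"dy":0.0,"dz":0.009,"wx":0.0,"wy":0.0,"wz":0.0,"fingers":1.0},{"dx":0.001,"dy":0.0,"dz":0.009,"wx":0.0,"wy":0.0,"wz":0.0,"fingers":1.0},{"dx":0.001,"dy":0.0,"dz":0.009,"wx":0.0,"wy":0.0,"wz":0.0,"fingers":1.0}])

```text
clock: 3.5
position: [0.5141, -0.0122, 0.0746]
ee_rot: [[0.987, 0.162, 0.0], [0.162, -0.987, -0.0], [0.0, 0.0, -1.0]]
wrist_force: [-0.2, -0.5, 2.3]
gripper_width: 0.0
finger_force: 0.9
```

Contact reads 2.3 N, so the key is about 1.8 mm down. I'll go a little further.

Emit:
carry_out(steps=[{"dx":0.0,"dy":0.0,"dz":0.0015,"wx":0.0,"wy":0.0,"wz":0.0,"fingers":1.0},{"dx":0.0,"dy":0.0,"dz":0.003,"wx":0.0,"wy":0.0,"wz":0.0,"fingers":1.0},{"dx":0.0,"dy":0.0,"dz":0.003,"wx":0.0,"wy":0.0,"wz":0.0,"fingers":1.0},{"dx":0.0,"dy":0.0,"dz":0.003,"wx":0.0,"wy":0.0,"wz":0.0,"fingers":1.0}])

```text
clock: 3.9
position: [0.5141, -0.0121, 0.0715]
ee_rot: [[0.987, 0.162, 0.0], [0.162, -0.987, -0.0], [0.0, 0.0, -1.0]]
wrist_force: [-0.3, -0.0, 4.1]
gripper_width: 0.002
finger_force: 1.9
```

Emit:
carry_out(steps=[{"dx":0.0,"dy":0.0,"dz":0.0007,"wx":0.0,"wy":0.0,"wz":0.0,"fingers":1.0},{"dx":0.0,"dy":0.0,"dz":0.0007,"wx":0.0,"wy":0.0,"wz":0.0,"fingers":1.0},{"dx":0.0,"dy":0.0,"dz":0.0007,"wx":0.0,"wy":0.0,"wz":0.0,"fingers":1.0}])

```text
clock: 4.2
position: [0.5142, -0.0121, 0.071]
ee_rot: [[0.987, 0.162, 0.001], [0.162, -0.987, -0.0], [0.001, 0.0, -1.0]]
wrist_force: [-1.3, 0.3, 5.6]
gripper_width: 0.005
finger_force: 2.9
```

The green key is fully down. Next I'll lift off, let it spring back, and move over to the print key.

Emit:
carry_out(steps=[{"dx":0.0,"dy":0.0,"dz":-0.01,"wx":0.0,"wy":0.0,"wz":0.0,"fingers":1.0},{"dx":0.0,"dy":0.0,"dz":-0.04,"wx":0.0,"wy":0.0,"wz":0.0,"fingers":1.0},{"dx":0.0,"dy":0.0,"dz":-0.07,"wx":0.0,"wy":0.0,"wz":0.0,"fingers":1.0},{"dx":0.006,"dy":0.037,"dz":-0.07,"wx":0.0,"wy":0.0,"wz":0.0,"fingers":1.0},{"dx":0.012,"dy":0.075,"dz":-0.07,"wx":0.0,"wy":0.0,"wz":0.0,"fingers":1.0},{"dx":0.019,"dy":0.112,"dz":-0.07,"wx":0.0,"wy":0.0,"wz":0.0,"fingers":1.0},{"dx":0.025,"dy":0.148,"dz":-0.07,"wx":0.0,"wy":0.0,"wz":0.0,"fingers":1.0},{"dx":0.025,"dy":0.148,"dz":-0.07,"wx":0.0,"wy":0.0,"wz":0.0,"fingers":1.0}])

```text
clock: 5.0
position: [0.5627, -0.1577, 0.1401]
ee_rot: [[0.987, 0.158, -0.001], [0.158, -0.987, -0.001], [-0.001, 0.001, -1.0]]
wrist_force: [-0.6, -0.3, -1.0]
gripper_width: 0.001
finger_force: 0.0
```

```bash
python3 m.py | egrep -v 'red'
```

```text
5.05 [ 0.5624 -0.1557  0.14  ] [-3.3340e-01  2.6220e-01  1.3504e+00 -1.0000e-04  1.5305e+00  1.0775e+00] [ 0.046 -0.03   0.036  0.011  0.002  0.015] [-0.15  0.14  0.37]
green [100. 245.] [40. 51.] 1457 [ 0.5143 -0.0126  0.076 ] [-0.0246 -0.1489  0.0642]
yellow [158. 178.] [45. 49.] 1520 [ 0.568  -0.0507  0.076 ] [ 0.0223 -0.1027  0.0641]
dark [314. 282.] [501. 234.] 22206 [ 0.5097 -0.1628  0.076 ] [-0.053  -0.0014  0.0641]
dark [306. 380.] [87. 38.] 883 [ 0.4226 -0.1696  0.076 ] [-0.1401 -0.0085  0.0642]
```

Emit:
carry_out(steps=[{"dx":0.0,"dy":0.0,"dz":0.025,"wx":0.0,"wy":0.0,"wz":0.0,"fingers":1.0},{"dx":0.0,"dy":0.0,"dz":0.045,"wx":0.0,"wy":0.0,"wz":0.0,"fingers":1.0},{"dx":0.0,"dy":0.0,"dz":0.056,"wx":0.0,"wy":0.0,"wz":0.0,"fingers":1.0},{"dx":0.0,"dy":0.0,"dz":0.056,"wx":0.0,"wy":0.0,"wz":0.0,"fingers":1.0},{"dx":0.0,"dy":0.0,"dz":0.056,"wx":0.0,"wy":0.0,"wz":0.0,"fingers":1.0}])

```text
clock: 5.55
position: [0.5629, -0.1537, 0.0854]
ee_rot: [[0.987, 0.163, 0.001], [0.163, -0.987, -0.0], [0.001, 0.0, -1.0]]
wrist_force: [0.3, -0.3, 0.9]
gripper_width: 0.002
finger_force: 0.0
```

```bash
python3 - <<'E'
from station import ctrl
from h import *
c=ctrl.camera('wrist');t=ctrl.camera('scene')
cv2.imwrite('pics/w3.png',np.hstack([c['image'][:,160:520],cv2.resize(t['image'][160:260,220:320],(400,400))])[:,:,::-1])
E
```

```text
(no output)
```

View pics/w3.png

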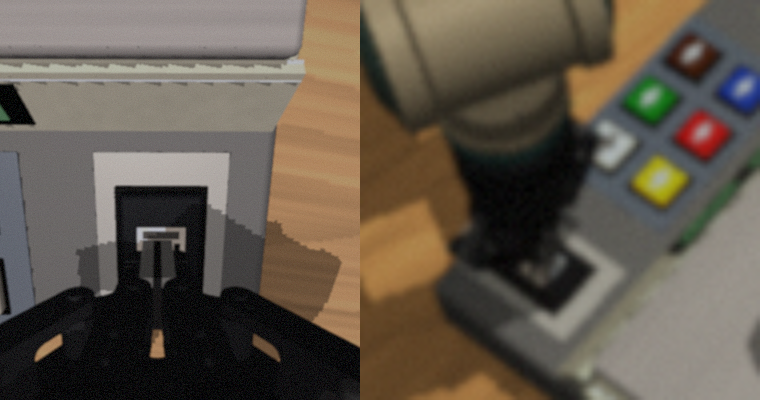

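The fingertips sit over the centre of the print key, with the tips at (157,245) and the key spanning columns 115–207. Pressing now.

Emit:
carry_out(steps=[{"dx":0.0,"dy":0.001,"dz":0.005,"wx":0.0,"wy":0.0,"wz":0.0,"fingers":1.0},{"dx":0.0,"dy":0.001,"dz":0.009,"wx":0.0,"wy":0.0,"wz":0.0,"fingers":1.0},{"dx":0.0,"dy":0.001,"dz":0.0115,"wx":0.0,"wy":0.0,"wz":0.0,"fingers":1.0},{"dx":0.0,"dy":0.001,"dz":0.013,"wx":0.0,"wy":0.0,"wz":0.0,"fingers":1.0},{"dx":0.0,"dy":0.001,"dz":0.013,"wx":0.0,"wy":0.0,"wz":0.0,"fingers":1.0},{"dx":0.0,"dy":0.001,"dz":0.013,"wx":0.0,"wy":0.0,"wz":0.0,"fingers":1.0}])

```text
clock: 6.25
position: [0.563, -0.1552, 0.072]
ee_rot: [[0.987, 0.162, 0.001], [0.162, -0.987, -0.0], [0.0, 0.0, -1.0]]
wrist_force: [-0.4, -0.1, 3.7]
gripper_width: -0.0
finger_force: 1.7
```

Emit:
carry_out(steps=[{"dx":0.0,"dy":0.0,"dz":0.001,"wx":0.0,"wy":0.0,"wz":0.0,"fingers":1.0},{"dx":0.0,"dy":0.0,"dz":0.001,"wx":0.0,"wy":0.0,"wz":0.0,"fingers":1.0},{"dx":0.0,"dy":0.0,"dz":0.001,"wx":0.0,"wy":0.0,"wz":0.0,"fingers":1.0}])

```text
clock: 6.55
position: [0.563, -0.1552, 0.0711]
ee_rot: [[0.987, 0.162, 0.001], [0.162, -0.987, -0.0], [0.001, 0.001, -1.0]]
wrist_force: [-0.6, 0.2, 5.6]
gripper_width: -0.002
finger_force: 2.5
```

The print key has bottomed out. Withdrawing straight up.

Emit:
carry_out(steps=[{"dx":0.0,"dy":0.0,"dz":-0.01,"wx":0.0,"wy":0.0,"wz":0.0,"fingers":1.0},{"dx":0.0,"dy":0.0,"dz":-0.04,"wx":0.0,"wy":0.0,"wz":0.0,"fingers":1.0},{"dx":0.0,"dy":0.0,"dz":-0.08,"wx":0.0,"wy":0.0,"wz":0.0,"fingers":1.0},{"dx":0.0,"dy":0.0,"dz":-0.12,"wx":0.0,"wy":0.0,"wz":0.0,"fingers":1.0},{"dx":-0.04,"dy":0.0,"dz":-0.14,"wx":0.0,"wy":0.0,"wz":0.0,"fingers":1.0},{"dx":-0.08,"dy":0.0,"dz":-0.14,"wx":0.0,"wy":0.0,"wz":0.0,"fingers":1.0},{"dx":-0.08,"dy":0.0,"dz":-0.14,"wx":0.0,"wy":0.0,"wz":0.0,"fingers":1.0},{"dx":-0.08,"dy":0.0,"dz":-0.14,"wx":0.0,"wy":0.0,"wz":0.0,"fingers":1.0}])

```text
clock: 7.35
position: [0.4835, -0.168, 0.2109]
ee_rot: [[0.987, 0.161, 0.0], [0.161, -0.987, 0.0], [0.0, -0.0, -1.0]]
wrist_force: [0.5, -0.6, -0.7]
gripper_width: 0.0
finger_force: 0.0
```

```bash
python3 -c "
from station import ctrl
print(ctrl.observe()['wrist_force'],ctrl.sign_off())"
```

```text
the job is handed in; nothing more can be done
[ 0.53610775 -0.62525283 -0.67505567] None
```

I pressed and released the green key (for the large green jar on the pan), then the print key, each with about 6 N measured at the bottom, withdrew clear of the scale, and handed the job in at about 7.4 s; the hand-in returned no verdict.

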